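Clamp the tube in the mixer cradle

ROBOT

A 6-joint arm with a two-finger parallel gripper is mounted at the origin on a cart in front of the work surface, level with it; the furniture and walls round the work are solid. World frame = base frame: x ahead of the robot, y to its left, z up, the work surface at z = 0. Lengths are in mm, angles in degrees, forces in N, time in s.
With the tool pointing down it reaches from about 300 to 850 mm from the base axis. Payload 4.2 kg.
Tool frame: the origin (TCP) lies on the centre line of the jaws, within the pads' length; the fingertips stand 14 mm ahead of it and the grasp point (between the pads) lies 5 mm behind it; z points along the fingers, y is the line along which they close (so a half turn about z gives the same grasp; the last joint's range is limited). The gripper opens to 91 mm and grips with 3 to 60 N. Pads are 32 mm wide; open, the fingers measure 118 mm over their backs; the gripper's body (76 mm by 178 mm) begins 60 mm behind the grasp point.
Start: joints at [67.208, 18.312, 89.639, -0, 72.044, -1.146], TCP at [212.108, 534.468, 189.276] pointing down, gripper open.
Joint ranges: [-177.97, 177.97], [-48.28, 115.42], [12.27, 149.76], [-77.06, 257.06], [2.81, 150.46], [-146.56, 146.56]. Speed limits (degrees/s): [147.25, 147.25, 180, 180, 180, 180].

INTERFACE

Orientations are given as [roll, pitch, yaw] about the fixed x, y, z axes, in that order (R = Rz(yaw) Ry(pitch) Rx(roll)).
In Python, from workcell import env gives the robot as it stands.
- The arm moves only by the tool arm_command, never from a script. Its argument "motion" is a list of rows, each an object with "offset": the shift along the tool's x, y, z in m, a list of three; "spin": the turn about the tool's z in rad. In form: [{"offset": [tx, ty, tz], "spin": spin}, ...]. A call has 1 to 5 rows; each row shifts and turns the commanded pose from where the row before left it, along the tool's axes as they then stand; what a row does not reach is not made up. A row lasts 1/8 s, in which the tool goes at most 62.5 mm and 10.7 degrees, less where a joint would pass 70% of its speed; a pose out of reach is approached as far as the arm can. A call with a gripper value outside its range is refused whole. "jaw" is the finger opening in m, from 0 to 0.0912, set as the call begins (left out, the last holds). The fingers move at their own pace and stop on an object; "newtons" is the grip in N (left out, the last holds). Time passes only in rows, so rows that do not move let the fingers close. It gives the time, the measured TCP pose, the force, the opening and the grip force at its end, in the units of the state.
- env.state(): the state, without advancing time (a new reading comes with each control period).
- env.grab_frame(name): name is "scene" or "top" or "wrist"; returns (picture, depth): 384x512x3 uint8, blue, green, red; 384x512 float32, mm along the optical axis (not along the pixel's ray), 0 where there is no reading.
- env.camera_model(name): a dict with "fx", "fy", "cx", "cy" (pixels), "eye" and "rotation" of the camera in the world; the wrist camera has in their place "hand_eye" (4x4, takes a point from camera to tool coordinates, whose origin is the TCP and whose axes are the flange's). Camera axes: x right, y down, z forward; pixel columns grow to the right and rows downward; lengths in mm; the calibration is good to about 2 mm. A picture is of the moment at which its call begins: read the wrist's pose just before it. camera_model takes no time and is no camera call.
- env.job_done(): hands the job in; it is judged then, once.
Trained networks look in the newest picture that a camera, given by its name, has taken for a name from the list of things; names that differ only in an ending like _2 or _b are one class to them, and where a whole thing is asked for, a point or a joint stands for the part that bears it (a point fixed in the world has none). Each returns a list of dicts, best first, with "score" (0 to 1); they miss things now and then, are a little off and sometimes report something else, mostly with a low value. They report only what shows in the picture. A call takes as long as a camera call.
- env.boxes_of(camera, target): "bbox" ([left, top, right, bottom] in pixels, round what is visible of it).
- env.pinpoint(camera, target): "location" ([column, row] in pixels: a listed point, or the origin of a listed thing).
The state is a dict: "time_s": time; "qpos": joint angles; "qvel": joint speeds; "effort": joint torques, N m; "ee_pos": TCP position; "ee_rot": TCP orientation; "force": force on the tool from outside, world axes, zero at the start; "torque": the same for the moment, N m; "gripper_width": finger opening in mm; "gripper_force": force on a finger pad.
Only numpy, scipy, OpenCV 4.12 (cv2) and the standard library are available. Lean on these libraries where they do the work, as an engineer would, in place of code of your own. Each camera call takes 0.05 s, during which the arm holds its last target. There are 200 camera calls.

TASK

Secure the tube that lies in the cradle of the white tube mixer: with a finger push the blue clamp strap over the tube until it lies fully down, and only then push the red cam lever over and fully down to lock it. Just push: leave the tube lying where it is in its cradle, lift or carry nothing, do not disturb the things standing around, and finish clear of everything with the strap still down.

Things in the scene. Friction and masses are not known exactly. Their poses are not given: they have to be found in the camera images.
- mixer: White tube mixer, fixed to the worktop, 140 (its x) x 124 (its y) x 46 mm high to its aluminium deck, dial on its -x face; z up, yaw -0.5 to 0.5. Origin: centre of its underside on the worktop. Mixer coordinates in mm. The tube lies on it along the mixer's x, its top at z = 82; saddle walls beside the tube reach z = 72.
- strap (a joint): Angle of the blue strap, rad: 0 = fully down, level over the tube along mixer +y (stop); 1.57 upright; stop at 2.2. Starts at 1.6 to 2.1, leaning toward mixer -y. Flat bar 24 mm wide (mixer x, centred on 0), 6 mm thick, reaching 84 mm from the hinge axis (last 12 mm a steel tongue). Stiff hinge: stays where left; about 1.5 N at 60 mm moves it.
- strap_push (a point): Point on the strap's outer face (the face that is on top when it is down), on its centre line, 60 mm from the hinge axis. When the strap is down this point is at mixer (0, 20, 91).
- lever (a joint): Angle of the red cam lever, rad: 0 = upright, grows as it tips toward mixer +y; 1.45 = fully down (stop), handle almost level beyond the mixer's +y side. Starts at 0 to 0.25. Handle 22 mm wide (mixer x, centred on 0), 11 mm thick, 23 to 67 mm from the pivot. Stiff: stays where left; about 5 N at 50 mm moves it.
- lever_push (a point): Point on the lever handle's face toward the tube (the top face when the lever is down), on its centre line, 50 mm from the pivot axis and 5.5 mm off the lever's middle plane.
- tube: 50 ml screw-cap tube with orange cap, 34 mm over the cap, 29 mm wall, 114 mm long, loose, lying in the cradle along the mixer's x, cap toward the mixer's -x. Origin: centre of its bottom end; its z runs along the tube toward the cap. 1.5 mm clear under the closed strap.
- pot: White sample pot with red cap, 29 mm diameter, 46 mm high, loose, standing near the mixer. Origin: centre of its underside. Leave alone.
- bottle: White reagent bottle with red cap, 47 mm diameter, 88 mm high, loose, standing near the mixer. Origin: centre of its underside. Leave alone.
- bung: Black rubber stopper, 29 mm diameter, 30 mm high, loose, standing near the mixer. Origin: centre of its underside. Leave alone.
- strap_hinge (a point): Middle of the strap's hinge axis, at mixer (0, -40, 88); the axis runs along the mixer's x. Steel ears stand at x = +-18, up to z = 96. Axes as the mixer's.
- lever_pivot (a point): Middle of the lever's pivot axis, at mixer (0, 56, 98); the axis runs along the mixer's x. Steel cheeks stand at x = +-17, up to z = 106. Axes as the mixer's.

How it is judged (in metres and radians):
On the way, in this order (a step that is already met when the one before it is completed fails the run):
1. the strap lies fully down over the tube while the lever is still up (value of joint strap below 0.1 rad and value of joint lever below 0.6 rad), for 0.2 s.
2. the lever is pushed fully down with the strap down (value of joint lever above 1.33 rad and value of joint strap below 0.1 rad), for 0.2 s.
At the end, for the whole second after the job is handed in: The strap is down over the tube (within 0.1 rad of its stop), the lever is down (within 0.12 rad of its stop), both at rest; the tube lies in its cradle within 10 mm of where it was; pot, bottle and stopper stand upright within 20 mm of where they were (all of step 2 and velocity of joint lever between -0.05 and 0.05 rad/s and velocity of joint strap between -0.05 and 0.05 rad/s and distance of tube from where it was at the start of the episode below 0.01 m and linear speed of tube below 0.02 m/s and distance of each of pot, bottle, bung from where it was at the start of the episode below 0.02 m and angle between each of pot, bottle, bung's own z axis and vertical below 0.2 rad); the robot touches nothing.
It fails at once if the lever is pushed over before the strap is down (value of joint lever above 0.7 rad and value of joint strap above 0.25 rad).
It fails at once if the tube is lifted, carried or pushed out of place (distance of tube from where it was at the start of the episode above 0.015 m).
It fails at once if a bystander is moved, lifted or knocked over (distance of any of pot, bottle, bung from where it was at the start of the episode above 0.025 m or angle between any of pot, bottle, bung's own z axis and vertical above 0.4 rad).
It also fails if it takes over 48 s, if anything falls off the work surface, if the arm or the gripper's body presses on something with over 40 N, if the wrist force passes 120 N, or if a joint passes its speed limit or range.

## Working session

There is one attempt and no reset: what is moved stays moved. The work goes in short steps, Python scripts to look and compute and a tool call to move; the robot and the scene stay as the last step left them, time stands still between calls to the robot, and variables do not carry over. Pictures are saved under pics/ and viewed, at most 10 in all, crops included, and the job is handed in when it is done.

Besides the shell and the picture viewer there is one more tool, called after "Request:" as a command line: name --argument value ..., lists and objects as JSON in quotes. arm_command: Moves the arm, as the interface text tells. Its arguments: {"type":"object","properties":{"motion":{"type":"array"},"jaw":{"type":"number"},"newtons":{"type":"number"}},"required":["motion"]}

```bash
mkdir -p pics; cat > h.py <<'E'
import numpy as np, cv2
from workcell import env
def ray(cam,px):
    m=env.camera_model(cam); return m
def world(cam,px,depth,m=None,r=2):
    m=env.camera_model(cam); u,v=px
    ui,vi=int(round(u)),int(round(v)); p=depth[max(vi-r,0):vi+r+1,max(ui-r,0):ui+r+1]; p=p[p>0]
    d=np.median(p) if len(p) else np.nan
    c=np.array([(u-m['cx'])/m['fx']*d,(v-m['cy'])/m['fy']*d,d])
    return np.array(m['rotation'])@c+np.array(m['eye'])
def atz(cam,px,z):
    m=env.camera_model(cam);u,v=px
    d=np.array(m['rotation'])@np.array([(u-m['cx'])/m['fx'],(v-m['cy'])/m['fy'],1]);e=np.array(m['eye'])
    return e+d*(z-e[2])/d[2]
E
python3 - <<'E'
from h import *
np.set_printoptions(precision=1,suppress=True)
s=env.state();print(s['time_s'],s['ee_pos'],s['ee_rot'])
ims=[]
for c in ['scene','top']:
    im,d=env.grab_frame(c);cv2.imwrite(f'pics/{c}0.png',im);np.save(f'{c}.npy',d)
    m=env.camera_model(c);print(c,m['eye'],np.array(m['rotation']).tolist(),m['fx'])
    for n in ['mixer','strap_push','strap_hinge','lever_push','lever_pivot','tube','pot','bottle','bung']:
        r=env.pinpoint(c,n)
        for q in r[:1]: print(n,round(q['score'],2),np.array(q['location']),world(c,q['location'],d))
E
```

```text
0.0 [211.9 533.9 188.4] [-179.9   -0.   158.4]
scene [ 99.1 -53.9 726.3] [-137.1974918592477, -0.3498921773891491, -57.51860381485461] 486.78434812233706
mixer 0.7 [278.8 266.3] [-51241.5 -51394.4 -50614.2]
strap_push 0.63 [307.6 226.3] [-54356.8 -54509.8 -53729.6]
strap_hinge 0.86 [301.6 245.9] [-55670.1 -55823.1 -55042.9]
lever_push 0.62 [247.5 199.2] [-43608.2 -43761.1 -42980.9]
lever_pivot 0.82 [248.2 221.5] [-45095.6 -45248.6 -44468.4]
tube 0.83 [289.4 224.6] [-55994.8 -56147.7 -55367.5]
pot 0.63 [236.1 213.4] [-49054.2 -49207.2 -48427. ]
bottle 0.97 [321.7 225.6] [-68137.8 -68290.8 -67510.6]
bung 0.68 [285.5 208.6] [-62884.8 -63037.8 -62257.6]
top [458.6 283.8 959.2] [-172.38318818692204, -1.0299932382983368, -89.96954040374733] 457.0092566362233
mixer 0.79 [300.3 211.2] [-95136.2 -95310.9 -94635.5]
strap_push 0.61 [333.9 206. ] [-98086.8 -98261.5 -97586.2]
strap_hinge 0.84 [325.4 208.9] [-101863.2 -102037.9 -101362.6]
lever_push 0.51 [278.3 205.6] [-81061.1 -81235.8 -80560.4]
lever_pivot 0.87 [278.9 209.4] [-85151.7 -85326.4 -84651.1]
tube 0.8 [302.6 184.3] [-96401.2 -96575.9 -95900.5]
pot 0.6 [241.3 179.4] [-78662.7 -78837.4 -78162. ]
bottle 0.6 [312.3 155.2] [-102733.6 -102908.3 -102233. ]
bung 0.66 [275.  149.7] [-92793.2 -92968.  -92292.6]
```

```bash
python3 -c "
import cv2,numpy as np
a=cv2.imread('pics/scene0.png');b=cv2.imread('pics/top0.png');cv2.imwrite('pics/both.png',cv2.resize(np.hstack([a,b]),(800,300)))"
```

```text
(no output)
```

View pics/scene0.png

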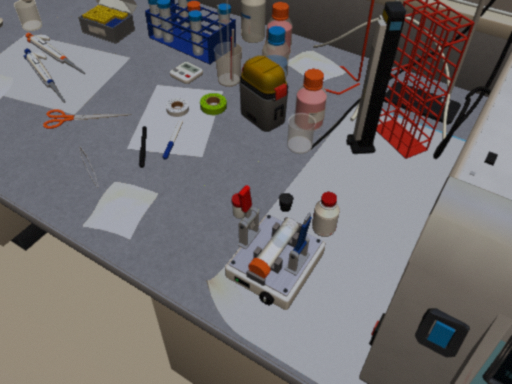

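View pics/top0.png

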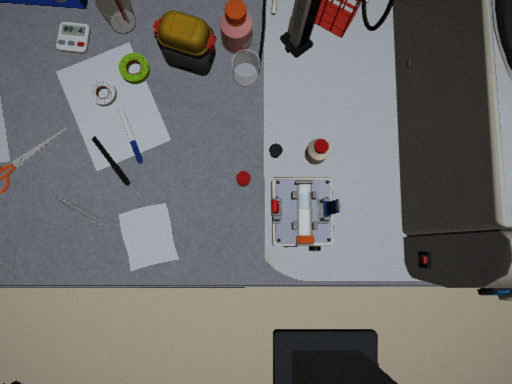

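The scene view shows the mixer at about (278,262). In the top view it is at about (303,212), with the lever on the left at (277,207) and the strap on the right at (330,208). The orange cap faces the robot. The pot (243,178), stopper (275,150) and bottle (318,150) stand on the far and left sides. The camera rotations are given as roll-pitch-yaw angles, so I'll correct my helper.

```bash
sed -i "s/np.array(m\['rotation'\])/Rm(m['rotation'])/; 1a from scipy.spatial.transform import Rotation as Ro\ndef Rm(r): return Ro.from_euler('xyz',r,degrees=True).as_matrix()" h.py
python3 - <<'E'
from h import *
from scipy.optimize import least_squares
np.set_printoptions(precision=1,suppress=True)
sc={'mixer':[278.8,266.3],'strap_hinge':[301.6,245.9],'lever_pivot':[248.2,221.5],'tube':[289.4,224.6],'strap_push':[307.6,226.3],'lever_push':[247.5,199.2],'pot':[236.1,213.4],'bottle':[321.7,225.6],'bung':[285.5,208.6]}
tp={'mixer':[300.3,211.2],'strap_hinge':[325.4,208.9],'lever_pivot':[278.9,209.4],'tube':[302.6,184.3],'strap_push':[333.9,206.],'lever_push':[278.3,205.6],'pot':[241.3,179.4],'bottle':[312.3,155.2],'bung':[275,149.7]}
for n in ('pot','bottle','bung','mixer'): print(n,atz('scene',sc[n],0),atz('top',tp[n],0))
for c in('scene','top'):
    print(c,env.camera_model(c))
loc={'mixer':[0,0,0],'strap_hinge':[0,-40,88],'lever_pivot':[0,56,98]}
def proj(c,p):
    m=env.camera_model(c); q=Rm(m['rotation']).T@(p-np.array(m['eye'])); return np.array([m['cx']+m['fx']*q[0]/q[2],m['cy']+m['fy']*q[1]/q[2]])
def w(x,l):
    return Ro.from_euler('z',x[2]).apply(l)+[x[0],x[1],0]
S=lambda a:[0,-40+60*np.cos(a)-3*np.sin(a)*0,0]
def f(x):
    r=[]
    for c,D in(('scene',sc),('top',tp)):
        for n in loc: r.append(proj(c,w(x,loc[n]))-D[n])
        a=x[3]; r.append(proj(c,w(x,[0,-40+60*np.cos(a)-3*np.sin(a),88+60*np.sin(a)+3*np.cos(a)]))-D['strap_push'])
        b=x[4]; r.append(proj(c,w(x,[0,56+50*np.sin(b)-5.5*np.cos(b),98+50*np.cos(b)+5.5*np.sin(b)]))-D['lever_push'])
        r.append(proj(c,w(x,[57,0,66]))-D['tube'])
    return np.concatenate(r)
s=least_squares(f,[430,210,0,1.8,.1],loss='soft_l1',x_scale=[100,100,1,1,1]);print(np.array2string(s.x,precision=3));print(f(s.x).reshape(2,-1,2))
# yaw check: mixer deck edges from top image white box
im=cv2.imread('pics/top0.png')
E
```

```text
pot [590.8 289.2   0. ] [600.  290.1   0. ]
bottle [653.6 136.5   0. ] [652.8 138.2   0. ]
bung [653.  214.9   0. ] [664.5 218.2   0. ]
mixer [531.1 158.8   0. ] [532.7 165.6   0. ]
scene {'fx': 486.78434812233706, 'fy': 486.78434812233706, 'cx': 251.5152264433064, 'cy': 185.50468398862893, 'eye': array([ 99.1, -53.9, 726.3]), 'rotation': array([-137.2,   -0.3,  -57.5])}
top {'fx': 457.0092566362233, 'fy': 457.0092566362233, 'cx': 252.3415941360587, 'cy': 185.55226394249638, 'eye': array([458.6, 283.8, 959.2]), 'rotation': array([-172.4,   -1. ,  -90. ])}
[528.382 163.483   0.056   1.624   0.151]
[[[-3.1 -0.1]
  [-1.3  0.1]
  [-0.  -2.5]
  [-0.5 -2. ]
  [-0.4 -0.7]
  [ 3.1 -3.9]]

 [[ 1.   2. ]
  [ 2.4 -0.1]
  [-0.6  1.7]
  [ 3.4 -0.2]
  [ 0.9  3.4]
  [ 0.9 -2.2]]]
```

```bash
python3 - <<'E'
from h import *
np.set_printoptions(precision=3,suppress=True)
x0,y0,yaw=528.4,163.5,.056
for c in('top','scene'):
    im=cv2.imread(f'pics/{c}0.png');d=np.load(c+'.npy');m=env.camera_model(c)
    v,u=np.mgrid[:384,:512]
    P=np.stack([(u-m['cx'])/m['fx']*d,(v-m['cy'])/m['fy']*d,d],-1)@Rm(m['rotation']).T+np.array(m['eye'])
    L=Ro.from_euler('z',-yaw).apply((P-[x0,y0,0]).reshape(-1,3)).reshape(P.shape)
    hsv=cv2.cvtColor(im,cv2.COLOR_BGR2HSV);H,S,V=[hsv[...,i] for i in range(3)]
    near=(d>0)&(abs(L[...,0])<90)&(abs(L[...,1])<110)
    b=near&(H>100)&(H<130)&(S>120)&(L[...,2]>80)
    r=near&((H<6)|(H>174))&(S>150)&(L[...,2]>80)
    t=near&(L[...,2]>35)
    for n,k in(('blue',b),('red',r)):
        q=L[k];print(c,n,len(q),np.median(q,0),q.min(0),q.max(0))
        if len(q)>5: print(q[np.argsort(q[:,2])][::max(1,len(q)//8)])
    q=L[t];print('all',q.min(0),q.max(0))
    dk=near&(abs(L[...,2]-46)<6); q=P[dk][:,:2].astype(np.float32); print('deck rect',cv2.minAreaRect(q))
    for z in(30,100,200,300,400):
        k=(d>0)&(abs(P[...,2]-z)<30)&(P[...,0]>100)&(P[...,0]<900)&(P[...,1]<60)&(P[...,1]>-400)
        q=P[k]
        if len(q): print(z,len(q),'ymax',np.percentile(q[:,1],[50,95,100]),'x',q[:,0].min(),q[:,0].max())
E
```

```text
top blue 124 [ -1.956 -36.486 109.075] [-12.47  -44.466  88.52 ] [ 13.145 -30.794 162.346]
[[ -7.731 -31.966  88.52 ]
 [  5.295 -32.155  93.149]
 [-12.331 -38.153  94.806]
 [-10.69  -35.315 100.639]
 [ 11.162 -37.43  108.713]
 [-10.397 -37.197 121.074]
 [  5.865 -39.736 143.261]
 [  3.398 -39.984 150.218]
 [ -8.35  -42.123 161.554]]
top red 78 [  4.194  67.019 164.56 ] [ -5.666  59.823 142.708] [ 15.43   72.113 168.277]
[[ -4.426  69.058 142.708]
 [ -4.37   63.185 161.04 ]
 [  0.683  63.049 163.571]
 [  1.127  71.802 163.909]
 [  0.896  68.348 164.432]
 [ -0.697  71.974 164.893]
 [ -4.521  67.018 165.665]
 [ -2.726  68.687 166.185]
 [  9.286  66.267 167.246]]
all [-77.68  -60.871  35.004] [ 83.547 109.284 175.117]
deck rect ((533.8640747070312, 190.98239135742188), (143.90805053710938, 170.5619659423828), 0.04303964599967003)
30 10122 ymax [-1.899 53.953 59.997] x 378.01222706209177 899.942034065481
100 2900 ymax [-38.562 -37.502 -32.699] x 397.5912531350042 899.9920607019692
200 4286 ymax [-38.683 -37.683 -36.416] x 372.2365338444239 899.5920676740859
300 5803 ymax [-38.846 -37.833 
[... 659 characters left out ...]
124]
 [  2.784  59.786 148.108]
 [ -7.496  62.933 154.109]
 [ -7.72   66.353 159.488]
 [ -3.552  63.341 161.773]
 [  7.581  64.306 164.543]]
all [-73.014 -62.086  35.011] [ 67.452 109.798 171.265]
deck rect ((524.81201171875, 191.15328979492188), (136.05612182617188, 167.29840087890625), 1.6614081859588623)
30 1092 ymax [14.323 54.942 59.96 ] x 374.72749464639617 899.0269816236623
100 670 ymax [-60.612 -41.387 -33.036] x 394.26516322326574 429.6091588701738
200 2375 ymax [-89.252 -45.344 -40.192] x 375.1069831815198 395.5357521385122
300 5606 ymax [-100.353  -47.056  -40.162] x 387.4089954647461 405.47524715185784
400 9989 ymax [-66.902 -42.54  -39.666] x 414.24747391396613 768.1170275958518
```

Request:
arm_command --motion '[{"offset": [0, 0, -0.06], "spin": 0}, {"offset": [-0.046, -0.03, -0.01], "spin": 0}, {"offset": [-0.046, -0.03, 0], "spin": 0}, {"offset": [-0.046, -0.03, 0], "spin": 0}, {"offset": [-0.046, -0.03, 0], "spin": 0}]' --jaw 0 --newtons 20

```text
time_s: 1.62
ee_pos: [339.7, 353.6, 259.5]
ee_rot: [180.0, 0.0, 158.4]
force: [0.6, 0.3, 0.6]
gripper_width: 44.2
gripper_force: 0.0
```

Request:
arm_command --motion '[{"offset": [-0.046, -0.03, 0], "spin": 0}, {"offset": [-0.046, -0.03, 0], "spin": 0}, {"offset": [-0.046, -0.03, 0], "spin": 0}, {"offset": [-0.046, -0.03, 0], "spin": 0}, {"offset": [-0.046, -0.03, 0], "spin": 0}]'

```text
time_s: 2.25
ee_pos: [498.2, 129.2, 259.5]
ee_rot: [180.0, 0.0, 158.3]
force: [0.2, 1.1, 0.7]
gripper_width: 0.2
gripper_force: 0.0
```

Request:
arm_command --motion '[{"offset": [0, 0, 0], "spin": 0.17}, {"offset": [0, 0, 0], "spin": 0.17}, {"offset": [0, 0, 0], "spin": 0.17}, {"offset": [0, 0, 0], "spin": 0.17}, {"offset": [0, 0, 0], "spin": 0.17}]'

```text
time_s: 2.88
ee_pos: [497.3, 130.7, 259.3]
ee_rot: [180.0, -0.0, 109.3]
force: [-0.8, -0.7, 0.3]
gripper_width: 0.3
gripper_force: 0.0
```

Request:
arm_command --motion '[{"offset": [0, 0, 0], "spin": 0.17}, {"offset": [0, 0, 0], "spin": 0.115}, {"offset": [0, 0, 0], "spin": 0}]'

```text
time_s: 3.25
ee_pos: [497.3, 130.8, 259.3]
ee_rot: [180.0, -0.0, 93.4]
force: [0.6, 0.2, -0.1]
gripper_width: 0.7
gripper_force: 0.0
```

```bash
python3 - <<'E'
from h import *
np.set_printoptions(precision=1,suppress=True)
s=env.state();im,d=env.grab_frame('wrist');m=env.camera_model('wrist')
T=np.eye(4);T[:3,:3]=Rm(s['ee_rot']);T[:3,3]=s['ee_pos'];T=T@np.array(m['hand_eye'])
x0,y0,yaw=528.4,163.5,.056
def W(p):
    dd=d[int(p[1])-2:int(p[1])+3,int(p[0])-2:int(p[0])+3];dd=np.median(dd[dd>0]) if (dd>0).any() else np.nan
    q=T@np.array([(p[0]-m['cx'])/m['fx']*dd,(p[1]-m['cy'])/m['fy']*dd,dd,1]);return Ro.from_euler('z',-yaw).apply(q[:3]-[x0,y0,0])
for n in ['strap_push','strap_hinge','lever_push','lever_pivot','tube']:
    for q in env.pinpoint('wrist',n)[:1]: print(n,q['score'],np.array(q['location']),W(q['location']))
cv2.imwrite('pics/w1.png',im)
E
```

```text
strap_push 0.6 [291.6 195.8] [ -2.1 -41.6 156.2]
strap_hinge 0.87 [288.8 177.2] [ -0.1 -36.  100.4]
lever_push 0.63 [303.8  85.1] [  7.2  59.  143.9]
lever_pivot 0.79 [295.2  86. ] [  0.1  58.5 137.8]
tube 0.64 [333.9 139. ] [51.5  4.2 81.2]
```

View pics/w1.png

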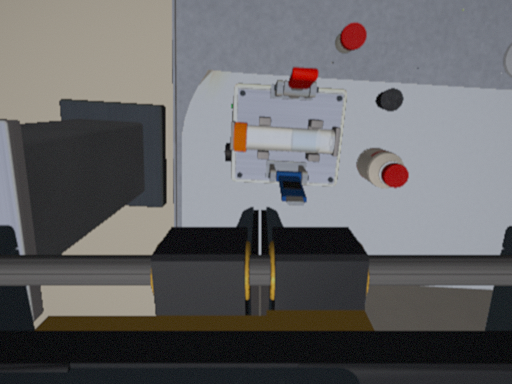

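The wrist view agrees with the estimate: strap tip at (293,200), hinge at (289,178), lever at (303,77), tube at (285,138). I'll go behind the strap and check the camera mount offset.

Request:
arm_command --motion '[{"offset": [-0.049, 0.033, 0], "spin": 0}, {"offset": [0, 0, 0.03], "spin": 0}, {"offset": [0, 0, 0.03], "spin": 0}, {"offset": [0, 0, 0.03], "spin": 0}, {"offset": [0, 0, 0.025], "spin": 0}]'

```text
time_s: 4.18
ee_pos: [532.8, 83.7, 143.0]
ee_rot: [-180.0, -0.0, 93.3]
force: [0.0, 0.2, 0.4]
gripper_width: 0.7
gripper_force: 0.0
```

```bash
python3 - <<'E'
from h import *
np.set_printoptions(precision=1,suppress=True)
print(np.array(env.camera_model('wrist')['hand_eye']))
s=env.state();print(s['ee_pos'],s['ee_rot'],s['force'])
E
```

```text
[[  -0.    -1.    -0.3   73.7]
 [   1.    -0.    -0.     0.4]
 [   0.    -0.3    1.  -195.7]
 [   0.     0.     0.     1. ]]
[532.8  83.7 143. ] [-180.    -0.    93.3] [0.  0.2 0.4]
```

Request:
arm_command --motion '[{"offset": [0.016, 0, 0], "spin": 0}, {"offset": [0.016, 0, 0], "spin": 0}, {"offset": [0.016, 0, 0], "spin": 0}, {"offset": [0.016, 0, 0], "spin": 0}, {"offset": [0.016, 0, 0], "spin": 0}]'

```text
time_s: 4.8
ee_pos: [528.6, 165.1, 144.8]
ee_rot: [179.9, -0.0, 93.4]
force: [0.0, 0.3, 0.4]
gripper_width: 0.3
gripper_force: 0.0
```

Request:
arm_command --motion '[{"offset": [0, 0, 0.008], "spin": 0}, {"offset": [0, 0, 0.008], "spin": 0}, {"offset": [0, 0, 0.008], "spin": 0}, {"offset": [0, 0, 0.006], "spin": 0}]'

```text
time_s: 5.3
ee_pos: [528.2, 163.2, 113.4]
ee_rot: [-180.0, 0.0, 93.3]
force: [0.7, 1.3, 1.0]
gripper_width: 0.2
gripper_force: 0.4
```

Request:
arm_command --motion '[{"offset": [0, 0, 0.004], "spin": 0}, {"offset": [0, 0, 0.003], "spin": 0}, {"offset": [0, 0, 0.002], "spin": 0}, {"offset": [0, 0, 0], "spin": 0}]'

```text
time_s: 5.8
ee_pos: [528.4, 163.5, 105.2]
ee_rot: [-180.0, 0.0, 93.3]
force: [-0.0, -0.9, -0.3]
gripper_width: 0.5
gripper_force: 0.0
```

```bash
python3 - <<'E'
from h import *
im,d=env.grab_frame('scene');print(env.state()['force'])
cv2.imwrite('pics/s2.png',cv2.resize(im[170:320,200:370],None,fx=4,fy=4,interpolation=cv2.INTER_CUBIC))
E
```

```text
[ 0.39644869 -0.41969327 -0.26419356]
```

View pics/s2.png

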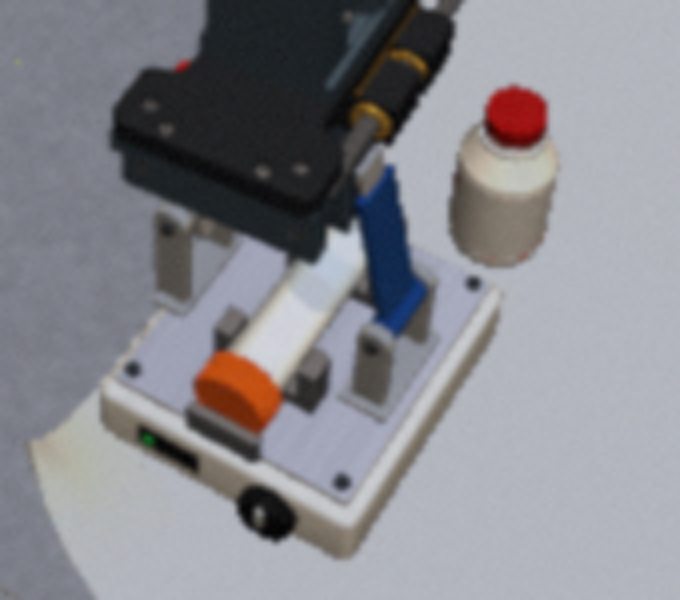

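The strap still looks nearly upright (hinge at crop (395,315), tip at (372,160)), although the fingertips should be past it. I'll look from the other cameras.

```bash
python3 - <<'E'
from h import *
np.set_printoptions(precision=1,suppress=True)
s=env.state();im,d=env.grab_frame('wrist');m=env.camera_model('wrist')
T=np.eye(4);T[:3,:3]=Rm(s['ee_rot']);T[:3,3]=s['ee_pos'];T=T@np.array(m['hand_eye'])
v,u=np.mgrid[:384,:512]
C=np.stack([(u-m['cx'])/m['fx']*d,(v-m['cy'])/m['fy']*d,d],-1)
P=C@T[:3,:3].T+T[:3,3]
im2,d2=env.grab_frame('scene');m2=env.camera_model('scene')
P2=np.stack([(u-m2['cx'])/m2['fx']*d2,(v-m2['cy'])/m2['fy']*d2,d2],-1)@Rm(m2['rotation']).T+np.array(m2['eye'])
for n,i,p,dd in(('w',im,P,d),('s',im2,P2,d2)):
    L=Ro.from_euler('z',-.056).apply((p-[528.4,163.5,0]).reshape(-1,3)).reshape(p.shape)
    h=cv2.cvtColor(i,cv2.COLOR_BGR2HSV)
    for nm,k in(('blue',(abs(h[...,0].astype(int)-115)<15)&(h[...,1]>120)),('red',((h[...,0]<6)|(h[...,0]>174))&(h[...,1]>150))):
        k=k&(dd>0)&(abs(L[...,0])<40)&(abs(L[...,1])<110)&(L[...,2]>75)
        q=L[k];print(n,nm,len(q)); 
        if len(q): print(q[np.argsort(q[:,2])][::max(1,len(q)//7)])
cv2.imwrite('pics/w2.png',im)
E
```

```text
w blue 1261
[[  2.3  17.6 132.7]
 [  7.3  39.6 222.1]
 [-17.4  27.  241.8]
 [ 11.2  26.7 243.5]
 [ 27.   26.7 245.5]
 [ 31.1  27.1 247.3]
 [ 13.8  27.7 248.8]
 [  7.2  27.8 254.8]]
w red 1408
[[ -9.   61.6  85.3]
 [  9.2  71.2 162. ]
 [  4.2  69.2 163.2]
 [  0.5  71.2 163.9]
 [ -4.3  69.2 164.3]
 [ 10.7  69.3 164.7]
 [  5.8  64.9 165.2]
 [-29.5  28.4 251.3]]
s blue 373
[[ -5.  -43.9  85.8]
 [-13.9 -35.2  93.4]
 [-13.6 -34.3 103.1]
 [ -2.1 -34.6 116. ]
 [  2.  -31.7 127.3]
 [-10.4 -28.2 139. ]
 [  6.3 -27.8 149.8]
 [-31.4  22.7 313.6]]
s red 2
[[ 10.8  68.  161.9]
 [ 10.3  65.8 163.5]]
```

View pics/w2.png

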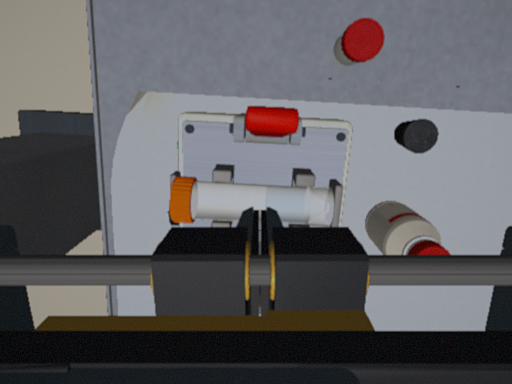

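The strap is at about 1.38 rad and the finger lost it after about 8 mm. That would fit if the fingertips actually sit higher than I assumed, so I'll measure them.

```bash
python3 - <<'E'
from h import *
np.set_printoptions(precision=1,suppress=True)
s=env.state();im,d=env.grab_frame('wrist');m=env.camera_model('wrist')
E=np.array(m['hand_eye'])
print(s['ee_pos'])
for u in (244,250,256,262,268,274):
    for v in range(200,250,8):
        dd=d[v,u]; q=E@np.array([(u-m['cx'])/m['fx']*dd,(v-m['cy'])/m['fy']*dd,dd,1]); print(u,v,q[:3],im[v,u], end=' | ')
    print()
i2,d2=env.grab_frame('scene');m2=env.camera_model('scene');v,u=np.mgrid[:384,:512]
P=np.stack([(u-m2['cx'])/m2['fx']*d2,(v-m2['cy'])/m2['fy']*d2,d2],-1)@Rm(m2['rotation']).T+np.array(m2['eye'])
L=Ro.from_euler('z',-.056).apply((P-[528.4,163.5,0]).reshape(-1,3)).reshape(P.shape)
for vv in range(185,250,3): print(vv,[tuple(L[vv,c].round().astype(int)) for c in(270,278,284,290)])
E
```

```text
[528.5 163.6 105.4]
244 200 [  8.6 -10.5  23.7] [186 179 175] | 244 208 [  3.1 -10.5  22.5] [180 179 176] | 244 216 [ 19.3  -7.4 -40.5] [33 27 25] | 244 224 [ 18.8  -6.9 -50.4] [30 28 20] | 244 232 [  40.1   -3.8 -112.8] [20 18 17] | 244 240 [  40.    -3.6 -117.9] [15 11 17] | 244 248 [  39.3   -3.4 -121.4] [15 12 13] | 
250 200 [ 8.8 -6.2 23. ] [185 177 173] | 250 208 [ 18.9  -4.8 -26.3] [55 52 47] | 250 216 [ 19.3  -4.4 -40.5] [36 33 23] | 250 224 [ 19.2  -4.1 -51.5] [40 33 29] | 250 232 [  73.7    0.4 -195.7] [37 29 25] | 250 240 [ 19.2  -3.5 -70. ] [32 30 23] | 250 248 [  34.7   -2.3 -111.3] [18 29 42] | 
256 200 [ 8.  -2.1 25.7] [185 177 173] | 256 208 [ 3.4 -2.1 21.7] [181 178 175] | 256 216 [ 17.6  -1.4 -35.8] [12 11 10] | 256 224 [ 17.5  -1.3 -47. ] [14 13 14] | 256 232 [ 17.4  -1.2 -57. ] [9 8 6] | 256 240 [ 17.3  -1.1 -65.8] [16 14 11] | 256 248 [ 17.5  -1.  -74.2] [14  9 11] | 
262 200 [ 7.9  2.1 26. ] [185 178 174] | 262 208 [ 3.1  2.1 22.5] [182 179 175] | 262 216 [ 17.5   1.7 -35.5] [8 9 6] | 262 224 [ 17.7   1.6 -47.6] [ 8 10  6] | 262 232 [ 17.8   1.5 -57.9] [11 10  7
[... 4133 characters left out ...]
t64(13), np.int64(74)), (np.int64(0), np.int64(0), np.int64(81)), (np.int64(8), np.int64(-8), np.int64(76)), (np.int64(21), np.int64(-13), np.int64(64))]
242 [(np.int64(-11), np.int64(9), np.int64(79)), (np.int64(-4), np.int64(-2), np.int64(78)), (np.int64(3), np.int64(-10), np.int64(75)), (np.int64(24), np.int64(-13), np.int64(52))]
245 [(np.int64(-17), np.int64(6), np.int64(80)), (np.int64(-9), np.int64(-5), np.int64(78)), (np.int64(0), np.int64(-12), np.int64(71)), (np.int64(22), np.int64(-14), np.int64(46))]
248 [(np.int64(-22), np.int64(3), np.int64(80)), (np.int64(-13), np.int64(-7), np.int64(75)), (np.int64(13), np.int64(-7), np.int64(44)), (np.int64(18), np.int64(-16), np.int64(44))]
```

The cameras show the closed fingertips about 24 mm behind the TCP (world z ≈ 128 now), not 14 mm ahead, so they slid over the strap's end. I'll go back behind the strap and redo the sweep about 38 mm lower.

Request:
arm_command --motion '[{"offset": [0.008, 0, -0.005], "spin": 0}, {"offset": [0, 0, -0.035], "spin": 0}, {"offset": [0, 0, -0.04], "spin": 0}, {"offset": [-0.044, 0, 0], "spin": 0}, {"offset": [-0.044, 0, 0], "spin": 0}]'

```text
time_s: 6.68
ee_pos: [533.6, 83.8, 186.4]
ee_rot: [179.9, -0.0, 93.4]
force: [-0.2, -0.6, -0.7]
gripper_width: 0.2
gripper_force: 0.0
```

Request:
arm_command --motion '[{"offset": [0, 0, 0.03], "spin": 0}, {"offset": [0, 0, 0.03], "spin": 0}, {"offset": [0, 0, 0.02], "spin": 0}, {"offset": [0, 0, 0], "spin": 0}]'

```text
time_s: 7.18
ee_pos: [532.1, 84.0, 104.3]
ee_rot: [-179.8, 0.0, 93.3]
force: [-0.3, 1.0, -0.2]
gripper_width: 0.5
gripper_force: 0.0
```

Request:
arm_command --motion '[{"offset": [0.016, 0, 0], "spin": 0}, {"offset": [0.016, 0, 0], "spin": 0}, {"offset": [0.016, 0, 0], "spin": 0}, {"offset": [0.016, 0, 0], "spin": 0}, {"offset": [0.016, 0, 0], "spin": 0}]'

```text
time_s: 7.8
ee_pos: [528.4, 165.1, 105.4]
ee_rot: [180.0, -0.0, 93.3]
force: [0.1, -1.2, 0.2]
gripper_width: 0.3
gripper_force: 0.4
```

```bash
python3 - <<'E'
from h import *
im,d=env.grab_frame('scene');print(env.state()['force'])
w,_=env.grab_frame('wrist')
a=cv2.resize(im[170:320,200:370],(450,400));cv2.imwrite('pics/s3.png',np.hstack([a,cv2.resize(w[60:300,130:390],(350,400))]))
E
```

```text
[-0.53277805  1.14520682  0.61231876]
```

View pics/s3.png

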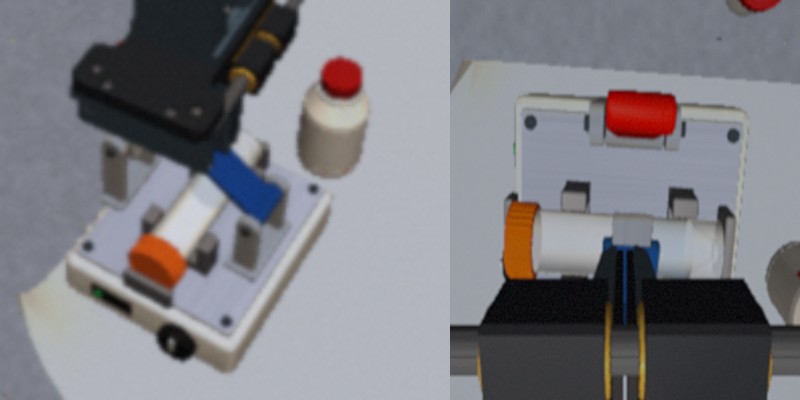

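The strap now leans over the tube: blue bar at (245,185) on the left, steel tongue at (632,228) ahead of the fingers on the right. Next I lower the finger onto it.

Request:
arm_command --motion '[{"offset": [0, 0, 0.008], "spin": 0}, {"offset": [0, 0, 0.008], "spin": 0}, {"offset": [0, 0, 0.008], "spin": 0}, {"offset": [0, 0, 0.006], "spin": 0}]'

```text
time_s: 8.4
ee_pos: [528.2, 163.4, 74.5]
ee_rot: [-180.0, -0.0, 93.3]
force: [-0.6, 0.9, 1.3]
gripper_width: 0.4
gripper_force: 0.5
```

Request:
arm_command --motion '[{"offset": [0, 0, 0.003], "spin": 0}, {"offset": [0, 0, 0.002], "spin": 0}, {"offset": [0, 0, 0], "spin": 0}]'

```text
time_s: 8.78
ee_pos: [528.4, 163.6, 70.2]
ee_rot: [-180.0, 0.0, 93.3]
force: [-0.3, 0.7, 0.6]
gripper_width: 0.7
gripper_force: 0.0
```

Request:
arm_command --motion '[{"offset": [0, 0, 0.002], "spin": 0}, {"offset": [0, 0, 0], "spin": 0}]'

```text
time_s: 9.02
ee_pos: [528.5, 163.7, 68.2]
ee_rot: [180.0, -0.0, 93.3]
force: [0.2, 0.4, 0.4]
gripper_width: 0.5
gripper_force: 0.0
```

Request:
arm_command --motion '[{"offset": [0, 0, 0.002], "spin": 0}, {"offset": [0, 0, 0], "spin": 0}]'

```text
time_s: 9.28
ee_pos: [528.6, 163.8, 66.6]
ee_rot: [180.0, -0.0, 93.3]
force: [-1.0, 0.1, 2.8]
gripper_width: 0.5
gripper_force: 1.4
```

Request:
arm_command --motion '[{"offset": [0, 0, 0.002], "spin": 0}, {"offset": [0, 0, 0], "spin": 0}]'

```text
time_s: 9.52
ee_pos: [528.7, 163.8, 66.4]
ee_rot: [179.9, -0.0, 93.3]
force: [-4.4, -1.1, 15.7]
gripper_width: 0.4
gripper_force: 7.1
```

A hard stop at 15.7 N means the strap is down, with the fingertip at TCP + 24.5 mm. Now I lift and sweep the lever.

Request:
arm_command --motion '[{"offset": [0, 0, 0], "spin": 0}, {"offset": [0, 0, -0.02], "spin": 0}, {"offset": [0, 0, -0.03], "spin": 0}, {"offset": [0.012, 0, 0], "spin": 0}, {"offset": [0, 0, 0], "spin": 0}]'

```text
time_s: 10.15
ee_pos: [527.1, 176.3, 113.3]
ee_rot: [-179.9, 0.0, 93.4]
force: [0.0, 0.3, 0.4]
gripper_width: 0.1
gripper_force: 0.0
```

```bash
python3 - <<'E'
from h import *
im,d=env.grab_frame('scene');print(env.state()['ee_pos'],env.state()['force'])
w,_=env.grab_frame('wrist')
a=cv2.resize(im[170:320,200:370],(450,400));cv2.imwrite('pics/s4.png',np.hstack([a,cv2.resize(w[60:300,130:390],(350,400))]))
E
```

```text
[526.81644064 175.80166223 112.91931616] [ 0.14049646 -0.47713684  0.64885457]
```

View pics/s4.png

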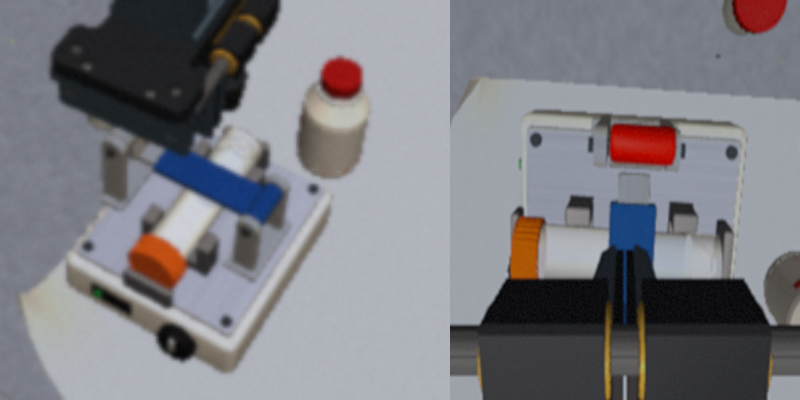

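The strap lies level across the tube (blue at (215,185) on the left) with its tongue at the lever base, and the lever is still up at (643,145) on the right. Now I push the lever.

Request:
arm_command --motion '[{"offset": [0.014, 0, 0], "spin": 0}, {"offset": [0.014, 0, 0], "spin": 0}, {"offset": [0.014, 0, 0], "spin": 0}, {"offset": [0.014, 0, 0], "spin": 0}, {"offset": [0.014, 0, 0], "spin": 0}]'

```text
time_s: 10.88
ee_pos: [523.3, 245.1, 113.9]
ee_rot: [-179.9, 0.2, 93.4]
force: [0.6, -4.1, 1.5]
gripper_width: 0.3
gripper_force: 1.9
```

Request:
arm_command --motion '[{"offset": [0.002, 0, 0.006], "spin": 0}, {"offset": [0, 0, 0.006], "spin": 0}, {"offset": [0, 0, 0.006], "spin": 0}, {"offset": [0, 0, 0.005], "spin": 0}, {"offset": [0, 0, 0], "spin": 0}]'

```text
time_s: 11.5
ee_pos: [524.0, 247.7, 91.1]
ee_rot: [179.9, -0.0, 93.3]
force: [0.4, 0.5, 2.4]
gripper_width: 0.5
gripper_force: 0.7
```

Request:
arm_command --motion '[{"offset": [0, 0, 0.003], "spin": 0}, {"offset": [0, 0, 0.002], "spin": 0}, {"offset": [0, 0, 0], "spin": 0}]'

```text
time_s: 11.88
ee_pos: [524.0, 248.0, 86.5]
ee_rot: [179.9, -0.1, 93.3]
force: [-0.1, 2.2, 4.2]
gripper_width: 0.7
gripper_force: 1.7
```

Request:
arm_command --motion '[{"offset": [0, 0, 0.002], "spin": 0}, {"offset": [0, 0, 0], "spin": 0}]'

```text
time_s: 12.12
ee_pos: [523.9, 247.9, 84.5]
ee_rot: [179.9, -0.0, 93.3]
force: [-0.1, 2.3, 3.6]
gripper_width: 0.3
gripper_force: 2.0
```

Request:
arm_command --motion '[{"offset": [0, 0, 0.002], "spin": 0}, {"offset": [0, 0, 0], "spin": 0}]'

```text
time_s: 12.38
ee_pos: [524.0, 248.0, 83.8]
ee_rot: [179.9, -0.1, 93.3]
force: [-1.7, 1.6, 11.1]
gripper_width: 0.5
gripper_force: 5.7
```

Request:
arm_command --motion '[{"offset": [0, 0, 0.002], "spin": 0}, {"offset": [0, 0, 0], "spin": 0}, {"offset": [0, 0, 0], "spin": 0}]'

```text
time_s: 12.75
ee_pos: [524.2, 248.1, 83.5]
ee_rot: [179.8, -0.1, 93.3]
force: [-3.8, 1.3, 21.2]
gripper_width: 0.5
gripper_force: 10.1
```

The lever is at its stop (21 N with no further travel). I'll retreat upward and check.

Request:
arm_command --motion '[{"offset": [0, 0, -0.02], "spin": 0}, {"offset": [0, 0, -0.04], "spin": 0}, {"offset": [0, 0, -0.05], "spin": 0}, {"offset": [-0.05, 0, 0], "spin": 0}, {"offset": [-0.05, 0, 0], "spin": 0}]'

```text
time_s: 13.38
ee_pos: [528.5, 146.0, 189.7]
ee_rot: [-179.9, 0.1, 93.4]
force: [0.0, -0.3, -1.1]
gripper_width: 0.4
gripper_force: 0.0
```

Request:
arm_command --motion '[{"offset": [0, 0, 0], "spin": 0}, {"offset": [0, 0, 0], "spin": 0}, {"offset": [0, 0, 0], "spin": 0}]'

```text
time_s: 13.75
ee_pos: [529.1, 148.5, 189.8]
ee_rot: [-179.9, 0.0, 93.4]
force: [1.3, -0.2, -0.5]
gripper_width: 0.7
gripper_force: 0.0
```

```bash
python3 - <<'E'
from h import *
im,d=env.grab_frame('scene');print(env.state()['ee_pos'],env.state()['force'])
w,_=env.grab_frame('wrist')
a=cv2.resize(im[170:320,200:370],(450,400));cv2.imwrite('pics/s5.png',np.hstack([a,cv2.resize(w[0:300,130:420],(350,400))]))
E
```

```text
[529.12926665 148.54217781 189.80538889] [-0.57155364  0.1528247   1.3216522 ]
```

View pics/s5.png

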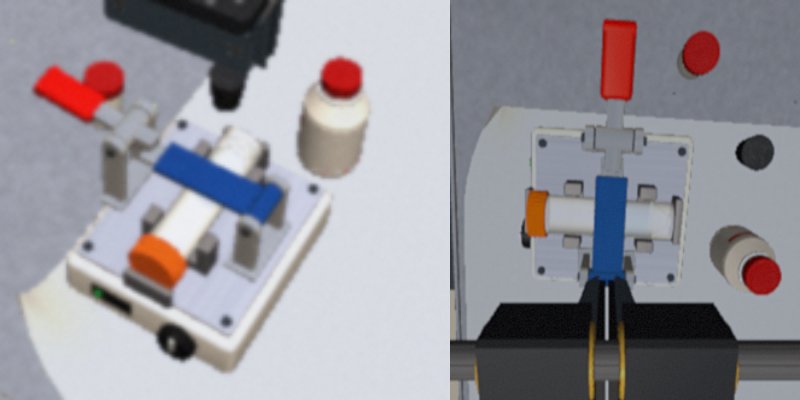

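The strap is level over the tube (215,185) and the lever lies fully out (70,93). The tube is in its cradle, the pot, stopper and bottle stand as before, and the gripper is well clear.

```bash
python3 -c "
from workcell import env
print(env.job_done())"
```

```text
the job is handed in; nothing more can be done
None
```

I pushed the strap fully down over the tube, then pushed the lever down to its stop, and handed the job in at about 14 s; the last pictures show both down, the tube and bystanders in place and the gripper clear, but the hand-in gave no verdict.

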